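# Hook the terminal cover under its lip and snap it shut

### The job

Close the open terminal bay of the grey instrument with the loose aluminium cover plate: tilt the plate and slide its tongue in under the overhanging front lip, then swing it down flat into the bay and press its back edge down until the spring catch snaps over it. Work by feel and never force the plate (under 40 N). Leave the cover lying flush, hooked at the front and caught at the back, and do not shove the multimeter or the component case about.

Things in the scene. Friction and masses are not known exactly. Their poses are not given: they have to be found in the camera images.
- cover: The loose cover: flat aluminium plate 150 long (its x) x 100 wide x 5 mm thick, 0.22 kg. The 25 mm at its -x end are a tongue only 70 mm wide; the +x end is the plain full-width back edge. A dark bar handle stands across its middle. Origin: centre of the underside; x points from tongue to back edge, z up. It starts flat on the bench, handle up.
- cover_bar (a point): Centre of the cover's bar handle, 31 mm above the plate's underside over its origin: a steel bar 70 mm long along the cover's y, 14 mm thick along x, 20 mm tall (21 to 41 mm above the underside), on two posts at y = -28 and +28 mm. Axes as the cover's.
- tongue_tip (a point): Middle of the tongue's front edge, at x = -75, z = 2.5 mm in the cover's frame. The back edge is at x = +75 mm. Axes as the cover's.
- base: Dark mounting plate, 241 (its x) x 134 x 6 mm, fixed to the bench, carrying the grey bay insert, 207 x 122 x 86 mm. Origin: centre of the plate's underside; -x is the front, roughly towards the robot, z up. The insert is clamped in slots, each time up to 15 mm forward or back of its middle place along x, which no reading tells: see it or feel for its front wall. It does not move.
- lip_mid (a point): Where the middle of the lip's lower free edge is with the insert in its middle place: x = -80.5, z = 43.5 mm in the base's frame, same axes. The lip overhangs the bay by 15 mm from the front wall's inner face (x = -95.5), over the whole width; its top is at z = 48.5. From that wall to x = -45 the bay is open down to z = 8, so the tilted tongue may dip there.
- seat_mid (a point): Place of the seated cover's origin with the insert in its middle place: x = -18.5, z = 36 mm in the base's frame, axes as base and seated cover. Side ledges (from x = -45 back) and a rear ledge carry it; side walls at y = -53 and 53, tops z = 44; the rear module's face, x = 58.5, rises to z = 86. Play 2 mm in x, 3 mm in y either way: it enters only tilted 25 to 45 degrees, tongue to the front wall first.
- catch (a joint): Steel spring catch, 30 mm wide, in the middle of the rear face, nose 7 mm out of it at z = 42.5 mm, 1.5 mm above the seated cover's top, its slope rising to the face at z = 57. Value in m: 0 = out (rest), up to 0.010 pushed back; spring 1.5 to 3 N. The cover's back edge coming down pushes it back (4 to 15 N downward near that edge), then it springs out over the plate.
- multimeter: Loose bystander: a yellow handheld multimeter, 138 x 68 x 39 mm, lying on the bench. Origin: centre of the underside.
- component_case: Loose bystander: a closed blue plastic case, 130 x 72 x 29 mm, lying on the bench. Origin: centre of the underside.

How it is judged:
By the outcome, as a careful person would: the job done as asked, in the order asked, and still so for the second after the job is handed in, with the robot touching nothing.
It also fails if it takes over 51 s, if anything falls off the work surface, if the arm or the gripper's body presses on something with over 40 N, if the wrist force passes 120 N, or if a joint passes its speed limit or range.

### The arm

A 6-joint arm with a two-finger parallel gripper is mounted at the origin on a cart in front of the work surface, level with it; the furniture and walls round the work are solid. World frame = base frame: x ahead of the robot, y to its left, z up, the work surface at z = 0. Lengths are in m, angles in degrees, forces in N, time in s.
With the tool pointing down it reaches from about 0.35 to 0.875 m from the base axis. Payload 4.2 kg.
Tool frame: the origin (TCP) lies on the front face of the gripper's body, between the roots of the fingers; the fingertips stand 70 mm ahead of it and the grasp point (between the pads) lies 51 mm ahead of it; z points along the fingers, y is the line along which they close (so a half turn about z gives the same grasp; the last joint's range is limited). The gripper opens to 87 mm and grips with 3 to 60 N. Pads are 19 mm wide; open, the fingers measure 117 mm over their backs; the gripper's body (75 mm by 190 mm) begins 51 mm behind the grasp point.
Start: joints at [-60.183, 22.042, 0.453, 0, -68.411, -14.817], TCP at [0.162, -0.604, 0.292] pointing down, gripper open.
Joint ranges: [-179.83, 179.83], [-69.29, 118.12], [-61.27, 80.66], [-181.25, 117.63], [-171.15, -9.14], [-177.46, 177.46]. Speed limits (degrees/s): [159.86, 159.86, 180, 180, 180, 180].

### API

Orientations are given as a 3x3 rotation matrix whose columns are the frame's x, y, z axes.
In Python, from station import r gives the robot as it stands.
- The arm moves only by the shell command python3 -m pendant 'ROWS' [OPENING]. ROWS is JSON, a list of rows, each a list of 2 entries, a list of its own where there are three numbers: the shift along the tool's x, y, z in mm, then the turn, a rotation vector about the tool's x, y, z in rad. A call has 1 to 10 rows; each row is the pose to reach, as a shift and turn from the pose commanded when the call began, along the tool's axes at that moment; what a row does not reach only later rows make up. A row lasts 1/10 s, in which the tool goes at most 50 mm and 8.59 degrees, less where a joint would pass 70% of its speed; a pose out of reach is approached as far as the arm can. A call with a gripper value outside its range is refused whole. OPENING is the opening, from 0 (shut) to 1 (fully open), set as the call begins (- or left out, the last holds). The fingers move at their own pace and stop on an object; the grip force is fixed at half the most. Time passes only in rows, so rows that repeat a pose let the fingers close. It gives the time, the measured TCP pose, the force, the opening and the grip force at its end, in the units of the state.
- r.sense(): the state, without advancing time (a new reading comes with each control period).
- r.capture(name): name is "scene" or "side" or "wrist"; returns a dict with "frame" (384x512x3 uint8, red, green, blue), "vertical_fov" (degrees; the focal length in pixels is half the picture's height over the tangent of half this angle, whatever the lens; pixels are square), "cx", "cy" (the principal point, pixels), "rvec" (rotation vector, rad) and "tvec" (3), from world to camera coordinates, as OpenCV has them. Camera axes: x right, y down, z forward; pixel columns grow to the right and rows downward; lengths in m; the calibration is good to about 2 mm. The wrist camera is an equidistant fisheye: a pixel r from the principal point sees the ray r / f radians off the axis. A picture is of the moment at which its call begins. There is no depth.
- r.finish_job(): hands the job in; it is judged then, once.
The state is a dict: "time_s": time; "joints": joint angles; "joint_velocities": joint speeds; "effort": joint torques, N m; "tcp_pos": TCP position; "ee_rot": TCP orientation; "wrist_force": force on the tool from outside, world axes, zero at the start; "moment": the same for the moment, N m; "gripper_width": opening from 0.0 (shut) to 1.0 (fully open); "gripper_force": force on a finger pad.
Only numpy, scipy, OpenCV 4.12 (cv2) and the standard library are available. Lean on these libraries where they do the work, as an engineer would, in place of code of your own. Each camera call takes 0.05 s, during which the arm holds its last target. There are 200 camera calls.

## Working session

There is one attempt and no reset: what is moved stays moved. The work goes in short steps, Python scripts to look and compute and a shell command to move; the robot and the scene stay as the last step left them, time stands still between calls to the robot, and variables do not carry over. Pictures are saved under pics/ and viewed, at most 10 in all, crops included, and the job is handed in when it is done.

```bash
ls; mkdir -p pics; python3 - <<'E'
from station import r
import cv2,numpy as np
s=r.sense();print(s['time_s'],s['tcp_pos'],np.round(s['ee_rot'],3).tolist(),s['wrist_force'])
import pickle
d={}
for n in ("scene","side","wrist"):
    c=r.capture(n);d[n]=c
    print(n,c['vertical_fov'],c['cx'],c['cy'],c['rvec'],c['tvec'])
pickle.dump(d,open('cap0.pkl','wb'))
cv2.imwrite('pics/a_scene.png',cv2.cvtColor(d['scene']['frame'],4))
cv2.imwrite('pics/a_side.png',cv2.cvtColor(d['side']['frame'],4))
E
```

```text
pics
0.0 [ 0.16167585 -0.60325561  0.29113057] [[-0.966, -0.259, -0.001], [-0.259, 0.966, 0.002], [0.0, 0.002, -1.0]] [0.31720207 0.1301416  0.54517741]
scene 56.62066266828878 255.0822239627368 193.04674617295302 [ 1.07304863 -2.54895354  0.86485285] [0.33254927 0.4331063  0.56986698]
side 53.31425079598599 254.89742025265352 183.1906271656725 [ 2.29442945 -0.37326097  0.1512448 ] [-0.61649895  0.09173463  0.83848563]
wrist 65.70646984690485 260.1645505066788 188.79330829115034 [-1.8049415  -2.35193015 -0.31633986] [ 0.62464192 -0.03073935  0.39101324]
```

View pics/a_scene.png

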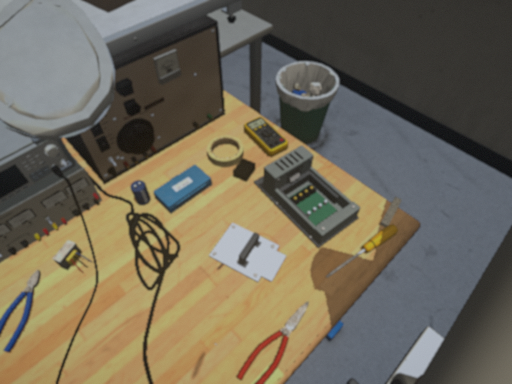

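View pics/a_side.png

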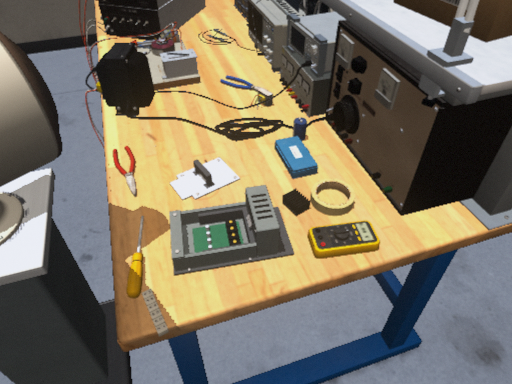

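The scene view shows the cover at about (247,250) with its tongue to the lower right, and the base at about (308,200) with its rear module at (288,165). The side view shows the cover at (205,178), the base at (230,235) and the multimeter at (343,238). Next I'll enlarge both to pick corners.

```bash
cat > h.py <<'E'
import numpy as np,cv2
def cam(c):
    f=c['frame'].shape[0]/2/np.tan(np.radians(c['vertical_fov']/2))
    R=cv2.Rodrigues(np.array(c['rvec'],float))[0];t=np.array(c['tvec'],float)
    return f,R,t
def ray(c,u,v,fish=False):
    f,R,t=cam(c);x,y=(u-c['cx'])/f,(v-c['cy'])/f
    if fish:
        th=np.hypot(x,y);d=np.array([x/th*np.sin(th),y/th*np.sin(th),np.cos(th)]) if th>1e-9 else np.array([0,0,1.])
    else: d=np.array([x,y,1.]);d/=np.linalg.norm(d)
    return -R.T@t,R.T@d
def onz(c,u,v,z,fish=False):
    o,d=ray(c,u,v,fish);return o+d*(z-o[2])/d[2]
def tri(c1,p1,c2,p2,f1=False,f2=False):
    o1,d1=ray(c1,*p1,f1);o2,d2=ray(c2,*p2,f2)
    s=np.linalg.lstsq(np.c_[d1,-d2],o2-o1,rcond=None)[0]
    a,b=o1+d1*s[0],o2+d2*s[1];return (a+b)/2,np.linalg.norm(a-b)
def proj(c,p,fish=False):
    f,R,t=cam(c);q=R@np.array(p)+t
    if fish:
        rr=np.hypot(q[0],q[1]);th=np.arctan2(rr,q[2]);return c['cx']+f*th*q[0]/rr,c['cy']+f*th*q[1]/rr
    return c['cx']+f*q[0]/q[2],c['cy']+f*q[1]/q[2]
E
python3 - <<'E'
import pickle,cv2,numpy as np
from h import *
d=pickle.load(open('cap0.pkl','rb'))
def crop(n,x0,y0,x1,y1,k,out):
    im=cv2.resize(cv2.cvtColor(d[n]['frame'],4)[y0:y1,x0:x1],None,fx=k,fy=k,interpolation=cv2.INTER_CUBIC)
    for x in range(x0-x0%10+10,x1,10):
        cv2.line(im,((x-x0)*k,0),((x-x0)*k,8),(0,0,255),1); 
        if x%20==0: cv2.putText(im,str(x),((x-x0)*k-10,20),0,.4,(0,0,255),1)
    for y in range(y0-y0%10+10,y1,10):
        cv2.line(im,(0,(y-y0)*k),(8,(y-y0)*k),(0,0,255),1)
        if y%20==0: cv2.putText(im,str(y),(9,(y-y0)*k+4),0,.4,(0,0,255),1)
    cv2.imwrite(out,im)
crop('scene',203,142,363,286,5-1+1,'pics/b_scene.png')
crop('side',164,150,300,276,5-1+0,'pics/b_side.png')
# white mask cover in both
for n,box in (('scene',(200,215,295,290)),('side',(165,150,245,205))):
    f=d[n]['frame'];hsv=cv2.cvtColor(f,cv2.COLOR_RGB2HSV)
    m=((hsv[...,1]<45)&(hsv[...,2]>150)).astype(np.uint8);k=np.zeros_like(m);k[box[1]:box[3],box[0]:box[2]]=1;m*=k
    cs=cv2.findContours(m,0,2)[0];c=max(cs,key=cv2.contourArea);h=cv2.convexHull(c)
    print(n,cv2.contourArea(c))
    ap=cv2.approxPolyDP(h,2,True)[:,0]
    for p in ap: print(p,np.round(onz(d[n],*map(float,p),.005),4))
E
```

```text
scene 2174.5
[232 223] [ 0.5928 -0.0395  0.005 ]
[278 245] [ 0.4771 -0.0744  0.005 ]
[285 257] [ 0.4458 -0.0636  0.005 ]
[272 280] [ 0.4285 -0.0044  0.005 ]
[256 281] [0.4505 0.0213 0.005 ]
[209 255] [0.5663 0.0529 0.005 ]
side 1305.0
[239 178] [ 0.5933 -0.0455  0.005 ]
[196 198] [ 0.4792 -0.0796  0.005 ]
[181 198] [ 0.4461 -0.0684  0.005 ]
[170 183] [ 0.43   -0.0089  0.005 ]
[178 174] [0.4541 0.0175 0.005 ]
[218 157] [0.5647 0.0504 0.005 ]
```

View pics/b_scene.png

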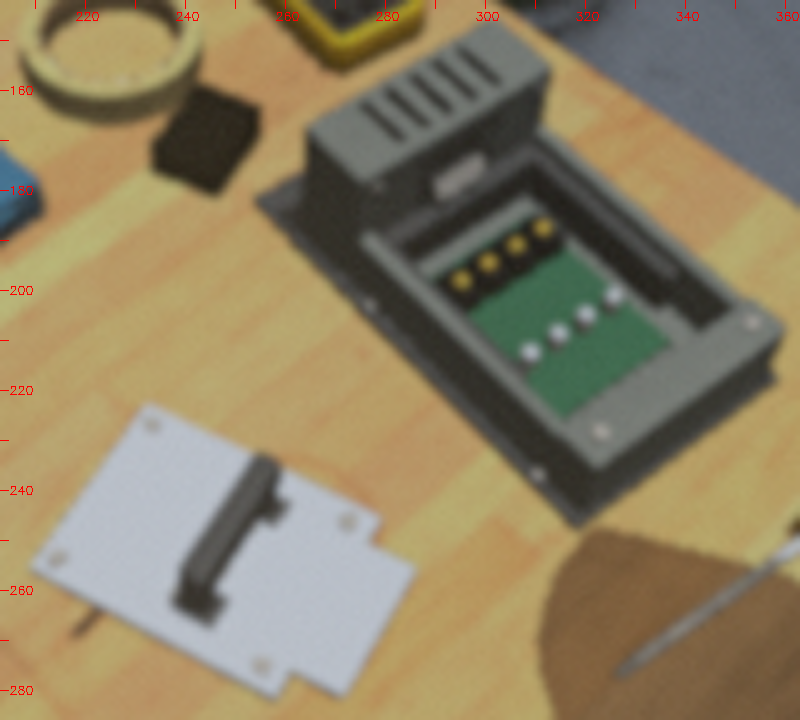

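View pics/b_side.png

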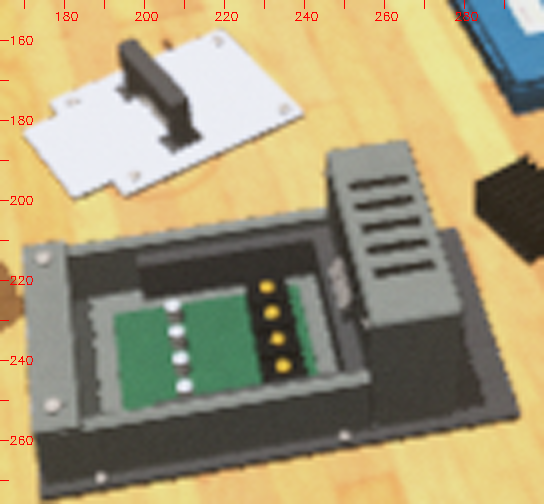

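The enlarged scene view shows the front plate corners at (319,247) and (358,218), the rear left corner at (254,182), the lip front edge from (322.6,235.6) to (360,207.6), and the lip free edge from (315.6,225.6) to (350,202). The enlarged side view shows plate corners at (174.8,274.2), (293.5,253.8) and (277.8,207.5), and the lip free edge from (180.5,212) to (183.5,256.5).

```bash
python3 - <<'E'
import pickle
from h import *
d=pickle.load(open('cap0.pkl','rb'));S,D=d['scene'],d['side']
np.set_printoptions(precision=4,suppress=True)
for n,c,p,z in [('F+y',S,(319,247),.006),('F-y',S,(358,218),.006),('R+y',S,(254,182),.006),
 ('F-y',D,(174.8,274.2),.006),('R-y',D,(293.5,253.8),.006),('R+y',D,(277.8,207.5),.006),
 ('lipfront+y',S,(322.6,235.6),.0485),('lipfront-y',S,(360,207.6),.0485),
 ('lipfree+y',S,(315.6,225.6),.0485),('lipfree-y',S,(350,202),.0485),
 ('lipfront+y',D,(169.5,211.5),.0485),('lipfront-y',D,(173.5,257.5),.0485),
 ('lipfree+y',D,(180.5,211),.0485),('lipfree-y',D,(184,256),.0485),
 ('screw+y',S,(323,228.3),.0485),('screw-y',S,(353.5,206.3),.0485),('screw+y',D,(174.7,214.3),.0485),('screw-y',D,(177,251.3),.0485),
 ('modrear+y',D,(267.5,185),.086),('modrear-y',D,(278.5,226),.086),('modface+y',D,(246,188.5),.086),('modface-y',D,(256.5,231),.086),
 ('modface+y',S,(276,178),.086),('modface-y',S,(313,156),.086)]:
    print(n,onz(c,*p,z))
print('bar',tri(S,(248,246),D,(202,168)))
E
```

```text
F+y [ 0.409  -0.1361  0.006 ]
F-y [ 0.3938 -0.263   0.006 ]
R+y [ 0.645  -0.1628  0.006 ]
F-y [ 0.3978 -0.271   0.006 ]
R-y [ 0.6321 -0.2993  0.006 ]
R+y [ 0.6476 -0.1697  0.006 ]
lipfront+y [ 0.4108 -0.1406  0.0485]
lipfront-y [ 0.3978 -0.2594  0.0485]
lipfree+y [ 0.4376 -0.1494  0.0485]
lipfree-y [ 0.4233 -0.2559  0.0485]
lipfront+y [ 0.4143 -0.1452  0.0485]
lipfront-y [ 0.4029 -0.2643  0.0485]
lipfree+y [ 0.4363 -0.1512  0.0485]
lipfree-y [ 0.4221 -0.2672  0.0485]
screw+y [ 0.4218 -0.1556  0.0485]
screw-y [ 0.4104 -0.2517  0.0485]
screw+y [ 0.4233 -0.1566  0.0485]
screw-y [ 0.4116 -0.2522  0.0485]
modrear+y [ 0.6208 -0.1724  0.086 ]
modrear-y [ 0.6026 -0.2848  0.086 ]
modface+y [ 0.5751 -0.1681  0.086 ]
modface-y [ 0.5597 -0.2831  0.086 ]
modface+y [ 0.5719 -0.1616  0.086 ]
modface-y [ 0.5572 -0.2756  0.086 ]
bar (array([ 0.5109, -0.0134,  0.0339]), np.float64(0.0003750556601985803))
```

```bash
cat >> h.py <<'E'
from scipy.spatial.transform import Rotation as Ro
np.set_printoptions(precision=4,suppress=True)
def coverR(yaw,tilt=0):  # tilt>0: back edge up
    return Ro.from_euler('ZY',[yaw,-tilt],degrees=True).as_matrix()
C2T=np.array([[0,-1,0],[-1,0,0],[0,0,-1]]).T  # tool axes in cover frame (cols): x=-y, y=-x, z=-z
def tool_of(origin,Rc,h=.031,back=.051,dx=0):
    Rt=Rc@np.array([[0,-1,0],[-1,0,0],[0,0,-1.]])
    return np.array(origin)+Rc@[dx,0,h]-Rt[:,2]*back,Rt
def plan(s,p,R):
    R0=np.array(s['ee_rot']);R0=Ro.from_matrix(R0).as_matrix()
    print('shift mm',R0.T@(np.array(p)-s['tcp_pos'])*1e3,'rotvec',Ro.from_matrix(R0.T@R).as_rotvec())
E
python3 - <<'E'
from station import r
from h import *
s=r.sense();p,R=tool_of([.5095,-.015,0],coverR(16.2));p[2]=.2
print(p,R);plan(s,p,R)
E
```

```text
[ 0.5095 -0.015   0.2   ] [[ 0.279  -0.9603  0.    ]
 [-0.9603 -0.279   0.    ]
 [ 0.      0.     -1.    ]]
shift mm [-488.1726  478.243    92.1782] rotvec [ 0.0013  0.0012 -1.5919]
```

```bash
python3 -m pendant '[[[-488,478,92],[0,0,-1.592]],[[-488,478,92],[0,0,-1.592]],[[-488,478,92],[0,0,-1.592]],[[-488,478,92],[0,0,-1.592]],[[-488,478,92],[0,0,-1.592]],[[-488,478,92],[0,0,-1.592]],[[-488,478,92],[0,0,-1.592]],[[-488,478,92],[0,0,-1.592]],[[-488,478,92],[0,0,-1.592]],[[-488,478,92],[0,0,-1.592]]]' 1; python3 - <<'E'
from station import r
from h import *
s=r.sense();p,R=tool_of([.5095,-.015,0],coverR(16.2));p[2]=.2
plan(s,p,R)
E
```

```text
time_s: 1.15
tcp_pos: [0.4145, -0.1752, 0.2254]
ee_rot: [[0.196, -0.981, 0.001], [-0.981, -0.196, -0.0], [0.0, -0.0, -1.0]]
wrist_force: [0.7, -1.5, -0.3]
gripper_width: 0.999
gripper_force: 0.0
shift mm [-138.4419 -124.564    25.4823] rotvec [-0.0005 -0.0002 -0.0854]
```

```bash
python3 -m pendant '[[[-125,-110,23],[0,0,-0.07]],[[-125,-110,23],[0,0,-0.07]],[[-125,-110,23],[0,0,-0.07]],[[-125,-110,23],[0,0,-0.07]],[[-125,-110,23],[0,0,-0.07]],[[-125,-110,23],[0,0,-0.07]]]' ; python3 - <<'E'
from station import r
from h import *
import pickle
c=r.capture('wrist')
s=r.sense();p,R=tool_of([.5095,-.015,0],coverR(16.2));p[2]=.2
plan(s,p,R); print(s['joints'])
pickle.dump(c,open('w1.pkl','wb'))
cv2.imwrite('pics/w1.png',cv2.resize(cv2.cvtColor(c['frame'],4),None,fx=1.5,fy=1.5))
hsv=cv2.cvtColor(c['frame'],cv2.COLOR_RGB2HSV)
m=((hsv[...,1]<45)&(hsv[...,2]>140)).astype(np.uint8)
cs=sorted(cv2.findContours(m,0,2)[0],key=cv2.contourArea)[-2:]
for k in cs:
    print(cv2.contourArea(k))
    for q in cv2.approxPolyDP(cv2.convexHull(k),3,True)[:,0]: print(q,onz(c,*map(float,q),.005,True))
E
```

```text
time_s: 1.75
tcp_pos: [0.4977, -0.0337, 0.2022]
ee_rot: [[0.258, -0.966, -0.001], [-0.966, -0.258, -0.0], [-0.0, 0.001, -1.0]]
wrist_force: [-0.8, -0.1, -0.5]
gripper_width: 0.996
gripper_force: 0.0
shift mm [-15.5242 -16.5441   2.3715] rotvec [ 0.001   0.0001 -0.0226]
[ 14.7472  14.9976 -24.2904  -0.0086 -50.7679   0.1654]
555.5
[217 204] [ 0.5333 -0.0005  0.005 ]
[230 205] [ 0.52  -0.003  0.005]
[236 240] [0.5048 0.034  0.005 ]
[218 240] [0.5236 0.0393 0.005 ]
1954.5
[317 162] [ 0.4466 -0.0693  0.005 ]
[315 225] [ 0.4278 -0.0042  0.005 ]
[291 239] [0.448  0.0177 0.005 ]
[251 240] [0.4892 0.0298 0.005 ]
[251 205] [ 0.4991 -0.0086  0.005 ]
[309 162] [ 0.4545 -0.0671  0.005 ]
```

View pics/w1.png

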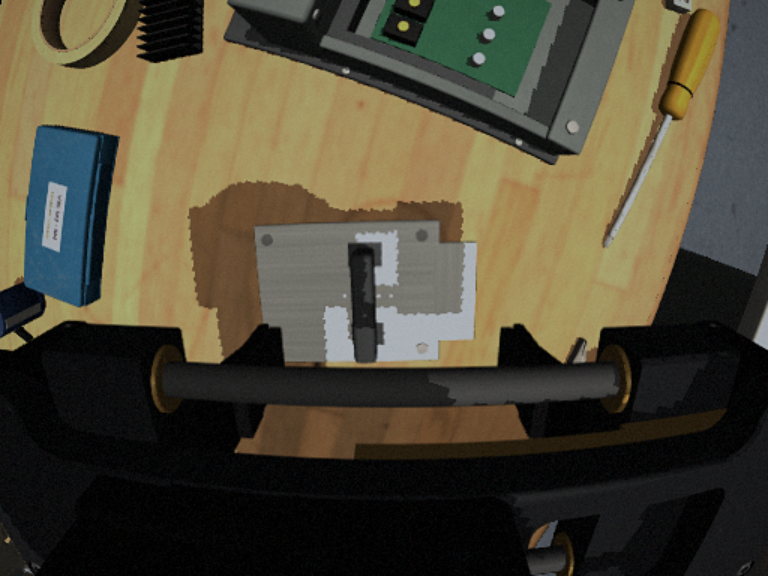

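The wrist view shows the plate corners (in the picture, 1.5 times pixels) at (255,226) and (264,361) for the back, and (476,242) and (473,340) for the tongue. The bar runs from (364,245) to (366,360), its top nearly in line between the fingers.

```bash
python3 - <<'E'
from station import r
from h import *
import pickle
c=pickle.load(open('w1.pkl','rb'))
P={(.075,-.05):(255,226),(.075,.05):(264,361),(-.05,-.05):(438,221),(-.075,-.035):(476,242),(-.075,.035):(473,340),(-.05,.05):(437.5,358)}
A=[];B=[]
for k,(u,v) in P.items():
    q=onz(c,u/1.5,v/1.5,.005,True);A.append(k);B.append(q[:2])
def kab(A,B):
    A=np.array(A);B=np.array(B);a=A-A.mean(0);b=B-B.mean(0)
    th=np.arctan2((a[:,0]*b[:,1]-a[:,1]*b[:,0]).sum(),(a*b).sum());M=np.array([[np.cos(th),-np.sin(th)],[np.sin(th),np.cos(th)]])
    return np.degrees(th),B.mean(0)-M@A.mean(0),np.abs((B-B.mean(0))-(a@M.T)).max()
print(kab(A,B))
A2=[(.075,-.05),(.075,.05),(-.075,-.035),(-.075,.035)]
print(kab(A2,[(.5928,-.0395),(.5663,.0529),(.4458,-.0636),(.4285,-.0044)]),kab(A2,[(.5933,-.0455),(.5647,.0504),(.4461,-.0684),(.430,-.0089)]))
for v in (248,300,355): print(onz(c,364/1.5+.5*(v-248)/107,v/1.5,.041,True))
# base plate front corners & screws
for n,u,v,z in (('F+y',555,163,.006),('screw+y',573,127,.0485),('lipfree+y',516,97,.0485)): print(n,onz(c,u/1.5,v/1.5,z,True))
s=r.sense();
o,yaw=np.array([.5090,-.0165]),16.2
for z in (.085,): 
    p,R=tool_of([*o,0],coverR(yaw));print(p);plan(s,p,R)
E
```

```text
(np.float64(15.94801864738757), array([ 0.509 , -0.0156]), np.float64(0.0018733730607658067))
(np.float64(15.98436894614964), array([ 0.5083, -0.0137]), np.float64(0.00434992256017494)) (np.float64(16.23381811618669), array([ 0.5085, -0.0181]), np.float64(0.004271349063878195))
[ 0.5172 -0.0537  0.041 ]
[ 0.5093 -0.0231  0.041 ]
[0.5004 0.0118 0.041 ]
F+y [ 0.4094 -0.1371  0.006 ]
screw+y [ 0.4201 -0.1562  0.0485]
lipfree+y [ 0.4576 -0.1612  0.0485]
[ 0.509  -0.0165  0.082 ]
shift mm [-14.1893 -15.79   120.3722] rotvec [ 0.001   0.0001 -0.0226]
```

```bash
python3 -m pendant '[[[-10,-10,20],[0,0,-0.019]],[[-10,-10,60],[0,0,-0.019]],[[-10,-10,100],[0,0,-0.019]],[[-10,-10,100],[0,0,-0.019]],[[-10,-10,100],[0,0,-0.019]]]' ; python3 - <<'E'
from station import r
from h import *
s=r.sense()
p,R=tool_of([.509,-.0158,0],coverR(16));print(s['joint_velocities'],s['wrist_force']);plan(s,p,R)
E
```

```text
time_s: 2.3
tcp_pos: [0.5053, -0.0224, 0.1031]
ee_rot: [[0.275, -0.961, -0.001], [-0.961, -0.275, -0.001], [0.001, 0.001, -1.0]]
wrist_force: [1.3, 0.6, 0.3]
gripper_width: 1.002
gripper_force: 0.0
[ 0.4428 -2.275   2.3337  0.4053  0.3609 -0.0726] [1.2711 0.636  0.2941]
shift mm [-5.3151 -5.4318 21.0849] rotvec [ 0.0008 -0.0005 -0.0003]
```

```bash
python3 -m pendant '[[[-5,-5,20],[0,0,0]],[[-5,-5,20],[0,0,0]],[[-5,-5,20],[0,0,0]],[[-5,-5,20],[0,0,0]]]' ; python3 -m pendant '[[[0,0,0],[0,0,0]],[[0,0,0],[0,0,0]],[[0,0,0],[0,0,0]],[[0,0,0],[0,0,0]],[[0,0,0],[0,0,0]],[[0,0,0],[0,0,0]],[[0,0,0],[0,0,0]],[[0,0,0],[0,0,0]],[[0,0,0],[0,0,0]],[[0,0,0],[0,0,0]]]' 0; python3 - <<'E'
from station import r
from h import *
s=r.sense()
p,R=tool_of([.509,-.0158,0],coverR(16));plan(s,p,R)
E
```

```text
time_s: 2.7
tcp_pos: [0.5095, -0.0152, 0.0843]
ee_rot: [[0.276, -0.961, 0.003], [-0.961, -0.276, 0.001], [0.0, -0.003, -1.0]]
wrist_force: [0.2, -0.6, 0.3]
gripper_width: 1.007
gripper_force: 0.0
time_s: 3.7
tcp_pos: [0.5088, -0.0151, 0.0825]
ee_rot: [[0.276, -0.961, 0.0], [-0.961, -0.276, 0.0], [0.0, -0.0, -1.0]]
wrist_force: [0.1, -0.1, 0.4]
gripper_width: 0.172
gripper_force: 0.2
shift mm [0.7598 0.0384 0.509 ] rotvec [-0.0002 -0.      0.0008]
```

```bash
python3 -m pendant '[[[0,0,0],[0,0,0]],[[0,0,0],[0,0,0]],[[0,0,-20],[0,0,0]],[[0,0,-60],[0,0,0]],[[0,0,-110],[0,0,0]],[[0,0,-150],[0,0,0]],[[0,0,-150],[0,0,0]]]' 0; cat >> h.py <<'E'
SEAT=np.array([.4907,-.2130,.036]);YAW=-6.9
def tipped(a,tx,tz,y=0,h=.0315,seat=None,yaw=None):
    """tool pose with tilt a deg, tip bottom at (tx,y) in seat frame (mm), tz mm world height"""
    seat=SEAT if seat is None else seat;yaw=YAW if yaw is None else yaw
    R0=coverR(yaw);Rc=coverR(yaw,a)
    tip=np.array([seat[0],seat[1],0])+R0@np.array([tx,y,tz])/1e3
    return tool_of(tip+Rc@[.075,0,0],Rc,h=h)
E
python3 - <<'E'
from station import r
from h import *
s=r.sense();print(s['joints'],s['joint_velocities'],s['gripper_force'])
p,R=tipped(35,-26,75);print(p);plan(s,p,R)
E
```

```text
time_s: 4.4
tcp_pos: [0.5115, -0.0146, 0.2384]
ee_rot: [[0.277, -0.961, 0.013], [-0.961, -0.277, 0.002], [0.001, -0.013, -1.0]]
wrist_force: [0.6, -0.2, -2.3]
gripper_width: 0.158
gripper_force: 30.0
[ 16.602   13.5547 -20.2771   0.1069 -55.4389  -0.5568] [ 0.0186  3.7394 -5.6575 -2.9579  3.265   0.0024] 29.999871868640184
[ 0.4789 -0.2116  0.1856]
shift mm [180.0988  86.5782  51.9903] rotvec [0.5897 0.1236 0.3883]
```

```bash
python3 -m pendant '[[[180,87,20],[0.59,0.124,0.388]],[[180,87,20],[0.59,0.124,0.388]],[[180,87,20],[0.59,0.124,0.388]],[[180,87,20],[0.59,0.124,0.388]],[[180,87,48],[0.59,0.124,0.388]],[[180,87,48],[0.59,0.124,0.388]],[[180,87,48],[0.59,0.124,0.388]],[[180,87,48],[0.59,0.124,0.388]],[[180,87,48],[0.59,0.124,0.388]]]'; python3 - <<'E'
from station import r
from h import *
import pickle
d={n:r.capture(n) for n in ('side','scene','wrist')}
pickle.dump(d,open('cap2.pkl','wb'))
s=r.sense();print(s['joints'],s['wrist_force'])
p,R=tipped(35,-26,75);plan(s,p,R)
a=cv2.resize(cv2.cvtColor(d['side']['frame'],4)[130:290,150:310],None,fx=2.5,fy=2.5,interpolation=2)
b=cv2.resize(cv2.cvtColor(d['scene']['frame'],4)[130:290,230:390],None,fx=2.5,fy=2.5,interpolation=2)
cv2.imwrite('pics/c.png',np.hstack([a,b]))
E
```

```text
time_s: 5.3
tcp_pos: [0.4757, -0.2207, 0.1895]
ee_rot: [[-0.107, -0.822, 0.559], [-0.994, 0.095, -0.05], [-0.012, -0.561, -0.828]]
wrist_force: [-0.1, 0.3, -2.5]
gripper_width: 0.161
gripper_force: 30.0
[ -8.4176  10.7721 -36.1705 -11.7298  -9.1824  13.0226] [ 0.7274 -0.7014 -1.4876]
shift mm [-9.449  -0.204   4.5555] rotvec [0.0158 0.0176 0.003 ]
```

View pics/c.png

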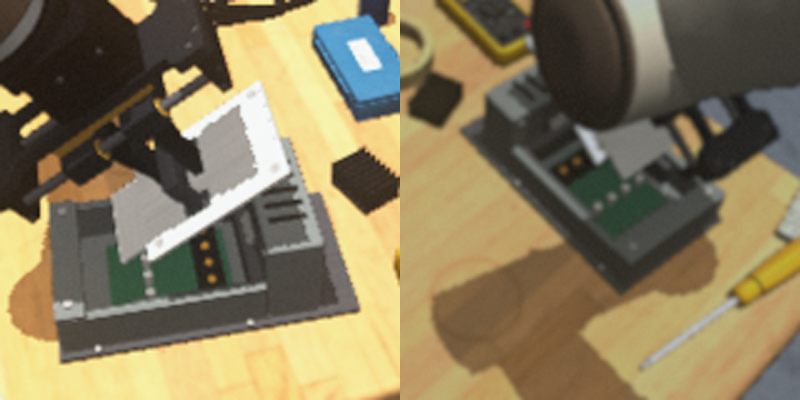

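The side half shows the tilted plate over the bay (back edge at about (270,130), tongue at about (125,240)) and the lip top at (65,300). All is clear of the insert. Joint 5 sits at its -9.14 limit, so I need a smaller tilt, and I'll estimate how much is available.

```bash
python3 - <<'E'
from station import r
from h import *
from scipy.optimize import least_squares
s=r.sense();j=s['joints'];T=np.array(s['tcp_pos']);Rm=np.array(s['ee_rot'])
D=[(22.042,68.41,.6245,.2911,0),(14.9976,50.71,.4987,.2024,0),(13.5547,56.17,.5117,.2384,.7)]
t=np.degrees(np.arccos(-Rm[2,2]));D.append((j[1],90+j[2]-j[1],np.hypot(*T[:2]),T[2],t))
print(D[-1])
sd=lambda x:np.sin(np.radians(x));cd=lambda x:np.cos(np.radians(x))
def model(q,j2,ph,t):
    a,L1,L2,H,d,e=q  # e: elbow offset perpendicular to forearm
    return a+L1*sd(j2)+L2*sd(ph)+e*cd(ph)+d*sd(t),H+L1*cd(j2)-L2*cd(ph)+e*sd(ph)-d*cd(t)
def res(q): 
    o=[]
    for j2,ph,rr,z,t in D: a,b=model(q,j2,ph,t);o+=[(a-rr)*1e3,(b-z)*1e3]
    return o+[(q[0])*20,q[5]*20,(q[4]-.25)*5]
so=least_squares(res,[.0,.4,.4,.4,.25,0]);q=so.x;print(q,np.round(so.fun,2))
for a in (25,27,29,31,33):
  for tx,tz in ((-26,75),(-75,30)):
    p,R=tipped(a,tx,tz)
    f=least_squares(lambda x:np.array(model(q,x[0],x[1],a))-[np.hypot(*p[:2]),p[2]],[12,45]).x
    print(a,tx,p,'phi-tilt',f[1]-a)
E
```

```text
(np.float64(10.772123976767594), np.float64(43.05737801792848), np.float64(0.5239328476239575), np.float64(0.1891347877018266), np.float64(34.108189540153546))
[0.0047 0.5713 0.4207 0.0575 0.1731 0.0369] [-0.63  2.28  2.8  -4.07 -0.97 -2.23 -1.21  4.02  0.09  0.74 -0.38]
25 -26 [ 0.4978 -0.2139  0.1815] phi-tilt 19.780756869223936
25 -75 [ 0.4491 -0.208   0.1365] phi-tilt 11.108087665490196
27 -26 [ 0.494  -0.2134  0.1826] phi-tilt 17.2209908245624
27 -75 [ 0.4454 -0.2075  0.1376] phi-tilt 8.499170985798528
29 -26 [ 0.4903 -0.213   0.1835] phi-tilt 14.624155678401841
29 -75 [ 0.4417 -0.2071  0.1385] phi-tilt 5.844851390565928
31 -26 [ 0.4865 -0.2125  0.1843] phi-tilt 11.988729905399047
31 -75 [ 0.4379 -0.2066  0.1393] phi-tilt 3.142804772865958
33 -26 [ 0.4827 -0.212   0.185 ] phi-tilt 9.313074166466663
33 -75 [ 0.4341 -0.2061  0.14  ] phi-tilt 0.39051133021048656
```

```bash
python3 - <<'E'
from station import r
from h import *
from scipy.optimize import least_squares
s=r.sense();j=s['joints'];T=np.array(s['tcp_pos']);Rm=np.array(s['ee_rot'])
D=[(22.042,68.41,.162,-.604,.2911,0,-60.18),(14.9976,50.71,.4975,-.0342,.2024,0,14.747),(13.5547,56.17,.5115,-.0146,.2384,.7,16.602)]
t=np.degrees(np.arccos(-Rm[2,2]));D.append((j[1],90+j[2]-j[1],T[0],T[1],T[2],t,j[0]))
sd=lambda x:np.sin(np.radians(x));cd=lambda x:np.cos(np.radians(x))
D=[(a,b,x*cd(j1)+y*sd(j1),z,t,-x*sd(j1)+y*cd(j1)) for a,b,x,y,z,t,j1 in D];print([d[5] for d in D])
def model(q,j2,ph,t):
    a,L1,L2,H,d,e=q
    return a+L1*sd(j2)+L2*sd(ph)+e*cd(ph)+d*sd(t),H+L1*cd(j2)-L2*cd(ph)+e*sd(ph)-d*cd(t)
def res(q): 
    o=[]
    for j2,ph,rr,z,t,_ in D: a,b=model(q,j2,ph,t);o+=[(a-rr)*1e3,(b-z)*1e3]
    return o+[(q[0])*20,q[5]*20,(q[4]-.25)*5]
so=least_squares(res,[.0,.4,.4,.4,.25,0]);q=so.x;print(q,np.round(so.fun,2))
for a in (25,27,29,31,33,35):
  for tx,tz in ((-26,75),(-75,30)):
    p,R=tipped(a,tx,tz)
    f=least_squares(lambda x:np.array(model(q,x[0],x[1],a))-[np.sqrt(p[0]**2+p[1]**2-.158**2),p[2]],[12,45]).x
    print(a,tx,p,'phi-tilt',f[1]-a)
E
```

```text
[np.float64(-0.1598053185036618), np.float64(-0.15971270542439053), np.float64(-0.16013807439972053), np.float64(-0.14878202426073278)]
[-0.0361  0.6018  0.4314  0.0484  0.1862  0.035 ] [-0.82  2.61  3.26 -5.11 -0.95 -2.36 -1.47  4.86 -0.72  0.7  -0.32]
25 -26 [ 0.4978 -0.2139  0.1815] phi-tilt 19.765597182005237
25 -75 [ 0.4491 -0.208   0.1365] phi-tilt 11.188269530456616
27 -26 [ 0.494  -0.2134  0.1826] phi-tilt 17.171246870555734
27 -75 [ 0.4454 -0.2075  0.1376] phi-tilt 8.541862451334737
29 -26 [ 0.4903 -0.213   0.1835] phi-tilt 14.538446520697384
29 -75 [ 0.4417 -0.2071  0.1385] phi-tilt 5.848027694248508
31 -26 [ 0.4865 -0.2125  0.1843] phi-tilt 11.865545498032326
31 -75 [ 0.4379 -0.2066  0.1393] phi-tilt 3.104207433128799
33 -26 [ 0.4827 -0.212   0.185 ] phi-tilt 9.15075659427636
33 -75 [ 0.4341 -0.2061  0.14  ] phi-tilt 0.3076099766595064
35 -26 [ 0.4789 -0.2116  0.1856] phi-tilt 6.392144494135948
35 -75 [ 0.4303 -0.2057  0.1406] phi-tilt -2.5448110779552096
```

```bash
python3 - <<'E'
from station import r
from h import *
s=r.sense()
for q in ((28,-35,66),(28,-50,32)): print(q);plan(s,*tipped(*q))
E
```

```text
(28, -35, 66)
shift mm [-9.2465  2.6467 16.5654] rotvec [-0.1064  0.0174  0.0041]
(28, -50, 32)
shift mm [-8.9987 34.1286 36.3095] rotvec [-0.1064  0.0174  0.0041]
```

```bash
python3 -m pendant '[[[-9,3,16],[-0.106,0.0174,0.004]],[[-9,3,16],[-0.106,0.0174,0.004]],[[-9,3,16],[-0.106,0.0174,0.004]],[[-9,3,16],[-0.106,0.0174,0.004]]]'; python3 - <<'E'
from station import r
from h import *
import pickle
d={n:r.capture(n) for n in ('side','scene','wrist')}
pickle.dump(d,open('cap3.pkl','wb'))
s=r.sense();print(s['joints'],s['wrist_force'],s['tcp_pos'])
for q in ((28,-35,66),(28,-50,32)): print(q);plan(s,*tipped(*q))
im=cv2.cvtColor(d['wrist']['frame'],4);cv2.imwrite('pics/d.png',cv2.resize(im,None,fx=1.5,fy=1.5,interpolation=2))
E
```

```text
time_s: 5.85
tcp_pos: [0.4821, -0.2126, 0.1739]
ee_rot: [[-0.121, -0.876, 0.466], [-0.993, 0.107, -0.056], [-0.001, -0.469, -0.883]]
wrist_force: [-0.5, -0.7, -3.2]
gripper_width: 0.156
gripper_force: 30.0
[ -5.9999  12.8266 -39.2338   2.5978  -9.9211  -3.4711] [ 0.9937 -1.03   -2.138 ] [ 0.4821 -0.213   0.1742]
(28, -35, 66)
shift mm [-1.0789 -0.8405  0.6293] rotvec [-0.0006 -0.0004 -0.0021]
(28, -50, 32)
shift mm [-1.0288 28.3785 23.5913] rotvec [-0.0006 -0.0004 -0.0021]
```

View pics/d.png

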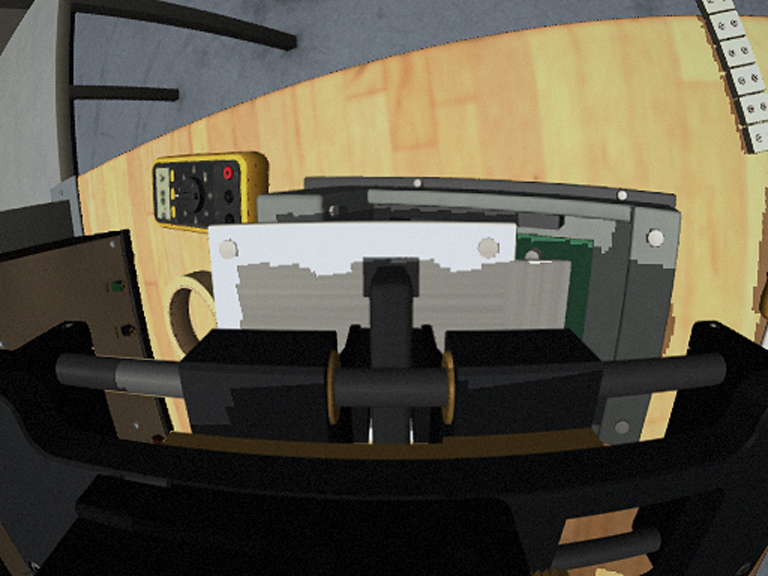

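The wrist view shows the plate square with the insert: its back corner is at (210,225) and shoulder at (515,225), with lip screws at (655,238) and (622,427). But joint 5 is already at -9.9, so with this grip the tilt runs out at depth. I'll set the cover back on the bench and regrip the bar by its ends, with the tool leaning back 15° relative to the plate normal.

```bash
python3 - <<'E'
from station import r
from h import *
s=r.sense()
p,R=tool_of([.50,-.03,.13],coverR(-6.9),h=.0315);print(p);plan(s,p,R)
E
```

```text
[ 0.5    -0.03    0.2125]
shift mm [-183.8825  -13.9066  -35.8483] rotvec [-0.4892  0.0001 -0.0021]
```

```bash
python3 -m pendant '[[[0,-24,-44],[0,0,0]],[[-50,-30,-50],[-0.12,0,0]],[[-100,-30,-50],[-0.25,0,0]],[[-150,-25,-40],[-0.37,0,0]],[[-184,-14,-36],[-0.489,0,-0.002]],[[-184,-14,-36],[-0.489,0,-0.002]],[[-184,-14,-36],[-0.489,0,-0.002]],[[-184,-14,-36],[-0.489,0,-0.002]]]'; python3 - <<'E'
from station import r
from h import *
s=r.sense()
p,R=tool_of([.50,-.03,.001],coverR(-6.9),h=.0315);print(p,s['joints']);plan(s,p,R)
E
```

```text
time_s: 6.8
tcp_pos: [0.4996, -0.0303, 0.2122]
ee_rot: [[-0.121, -0.993, -0.0], [-0.993, 0.121, 0.0], [-0.0, 0.0, -1.0]]
wrist_force: [0.0, -0.2, -2.0]
gripper_width: 0.154
gripper_force: 30.0
[ 0.5    -0.03    0.0835] [ 15.1334  14.469  -23.3295  -0.026  -52.2146 -22.0444]
shift mm [ -0.3573  -0.4147 128.7484] rotvec [ 0.0003  0.0002 -0.0005]
```

```bash
python3 -m pendant '[[[0,0,40],[0,0,0]],[[0,0,85],[0,0,0]],[[0,0,115],[0,0,0]],[[0,0,123],[0,0,0]],[[0,0,126],[0,0,0]],[[0,0,129],[0,0,0]],[[0,0,129],[0,0,0]]]'; python3 -m pendant '[[[0,0,0],[0,0,0]],[[0,0,0],[0,0,0]],[[0,0,0],[0,0,0]],[[0,0,0],[0,0,0]],[[0,0,0],[0,0,0]],[[0,0,-60],[0,0,0]],[[0,0,-60],[0,0,0]],[[0,0,-60],[0,0,0]]]' 1; python3 - <<'E'
from station import r
from h import *
import pickle
c=r.capture('side');d=r.capture('scene');pickle.dump((c,d),open('cap4.pkl','wb'))
for n,c,box in (('side',c,(150,140,260,220)),('scene',d,(190,210,300,300))):
    hsv=cv2.cvtColor(c['frame'],cv2.COLOR_RGB2HSV)
    m=((hsv[...,1]<45)&(hsv[...,2]>130)).astype(np.uint8);k=np.zeros_like(m);k[box[1]:box[3],box[0]:box[2]]=1;m*=k
    h=cv2.convexHull(max(cv2.findContours(m,0,2)[0],key=cv2.contourArea))
    for q in cv2.approxPolyDP(h,2,True)[:,0]: print(n,q,onz(c,*map(float,q),.005))
# regrip: tool y along +/-cover y, tool z leaning back 15 deg (tool points toward robot going down)
s=r.sense()
Rc=coverR(-6.9)
for sg in (1,-1):
    z=np.array([-np.sin(np.radians(15)),0,-np.cos(np.radians(15))]);y=np.array([0,sg,0.]);x=np.cross(y,z)
    R=Rc@np.c_[x,y,z];p=np.array([.50,-.03,.034])-R[:,2]*.051
    print(sg,p);plan(s,p-R[:,2]*.06,R)
E
```

```text
time_s: 7.5
tcp_pos: [0.5006, -0.0298, 0.0845]
ee_rot: [[-0.12, -0.993, 0.002], [-0.993, 0.12, 0.001], [-0.001, -0.002, -1.0]]
wrist_force: [-0.6, 0.5, -3.0]
gripper_width: 0.16
gripper_force: 30.0
time_s: 8.3
tcp_pos: [0.501, -0.0294, 0.1451]
ee_rot: [[-0.12, -0.993, 0.004], [-0.993, 0.12, 0.001], [-0.002, -0.004, -1.0]]
wrist_force: [0.0, 0.3, -0.1]
gripper_width: 0.803
gripper_force: 0.0
side [228 168] [ 0.5777 -0.0005  0.005 ]
side [233 193] [ 0.565  -0.0913  0.005 ]
side [186 200] [ 0.4559 -0.0786  0.005 ]
side [170 197] [ 0.4224 -0.0569  0.005 ]
side [169 179] [0.43   0.0063 0.005 ]
side [180 172] [0.4602 0.0234 0.005 ]
scene [221 239] [0.5783 0.0073 0.005 ]
scene [237 229] [ 0.5725 -0.0368  0.005 ]
scene [247 228] [ 0.5582 -0.0553  0.005 ]
scene [285 251] [ 0.4558 -0.0745  0.005 ]
scene [289 268] [ 0.4219 -0.0505  0.005 ]
scene [266 285] [0.4296 0.0126 0.005 ]
scene [252 280] [0.458  0.0258 0.005 ]
1 [ 0.5131 -0.0316  0.0833]
shift mm [  0.1248 -29.5641   1.4333] rotvec [-0.204   0.2041  1.561 ]
-1 [ 0.5131 -0.0316  0.0833]
shift mm [  0.1248 -29.5641   1.4333] rotvec [-0.2041 -0.204  -1.5613]
```

```bash
python3 - <<'E'
from h import *
import pickle
c=pickle.load(open('cap3.pkl','rb'))['wrist'];f,R,t=cam(c)
C=-R.T@t
T=np.array([.4821,-.213,.1742]);Rt=np.array([[-0.121,-0.876,0.466],[-0.993,0.107,-0.056],[-0.001,-0.469,-0.883]])
print('cam in tool',Rt.T@(C-T), 'axis in tool',Rt.T@R[2])
E
```

```text
cam in tool [ 0.0727  0.0009 -0.0933] axis in tool [-0.2621 -0.0013  0.965 ]
```

```bash
python3 -m pendant '[[[0,-30,1],[-0.204,-0.204,-1.561]],[[0,-30,1],[-0.204,-0.204,-1.561]],[[0,-30,1],[-0.204,-0.204,-1.561]],[[0,-30,1],[-0.204,-0.204,-1.561]],[[0,-30,1],[-0.204,-0.204,-1.561]],[[0,-30,1],[-0.204,-0.204,-1.561]],[[0,-30,1],[-0.204,-0.204,-1.561]],[[0,-30,1],[-0.204,-0.204,-1.561]],[[0,-30,1],[-0.204,-0.204,-1.561]],[[0,-30,1],[-0.204,-0.204,-1.561]]]' 1; cat >> h.py <<'E'
def grip2(origin,Rc,delta=15,h=.034,back=.051):
    """tool pose gripping bar ends, tool y=-cover y, tool axis leaning back delta deg"""
    z=np.array([-np.sin(np.radians(delta)),0,-np.cos(np.radians(delta))]);y=np.array([0,-1,0.]);x=np.cross(y,z)
    R=Rc@np.c_[x,y,z];return np.array(origin)+Rc@[0,0,h]-R[:,2]*back,R
E
python3 - <<'E'
from station import r
from h import *
s=r.sense();p,R=grip2([.5006,-.0298,0],coverR(-6.9));print(s['joints']);plan(s,p,R)
E
```

```text
time_s: 9.4
tcp_pos: [0.5286, -0.0335, 0.1402]
ee_rot: [[0.948, -0.2, -0.248], [-0.196, -0.98, 0.039], [-0.251, 0.011, -0.968]]
wrist_force: [-0.5, -0.3, -0.1]
gripper_width: 1.0
gripper_force: 0.0
[ 11.4884  27.6298 -13.9197  -5.7125 -62.2345  70.192 ]
shift mm [-0.2779  0.2339 58.9479] rotvec [-0.0097 -0.0076 -0.0807]
```

```bash
python3 -m pendant '[[[0,0,0],[-0.01,-0.008,-0.08]],[[0,0,20],[-0.01,-0.008,-0.08]],[[0,0,45],[-0.01,-0.008,-0.08]],[[0,0,55],[-0.01,-0.008,-0.08]],[[0,0,55],[-0.01,-0.008,-0.08]]]'; python3 - <<'E'
from station import r
from h import *
s=r.sense();p,R=grip2([.5006,-.0298,0],coverR(-6.9));print(s['wrist_force']);plan(s,p,R)
E
```

```text
time_s: 9.9
tcp_pos: [0.5145, -0.0314, 0.0866]
ee_rot: [[0.958, -0.126, -0.259], [-0.122, -0.992, 0.031], [-0.26, 0.002, -0.965]]
wrist_force: [0.8, 0.2, 0.1]
gripper_width: 1.003
gripper_force: 0.0
[0.7875 0.159  0.1352]
shift mm [0.1444 0.0764 3.4006] rotvec [ 0.0008  0.0017 -0.0065]
```

```bash
python3 -m pendant '[[[0,0,3],[0,0,-0.006]],[[0,0,3],[0,0,-0.006]],[[0,0,3],[0,0,-0.006]]]';  python3 -m pendant '[[[0,0,0],[0,0,0]],[[0,0,0],[0,0,0]],[[0,0,0],[0,0,0]],[[0,0,0],[0,0,0]],[[0,0,0],[0,0,0]],[[0,0,0],[0,0,0]]]' 0; python3 - <<'E'
from station import r
from h import *
s=r.sense();p,R=grip2([.5006,-.0298,0],coverR(-6.9));print(s['joints'],s['gripper_force']);plan(s,p,R)
E
```

```text
time_s: 10.2
tcp_pos: [0.516, -0.031, 0.0865]
ee_rot: [[0.96, -0.12, -0.252], [-0.116, -0.993, 0.032], [-0.254, -0.001, -0.967]]
wrist_force: [-0.2, -0.2, -0.4]
gripper_width: 0.999
gripper_force: 0.0
time_s: 10.8
tcp_pos: [0.5155, -0.0311, 0.0861]
ee_rot: [[0.96, -0.12, -0.253], [-0.116, -0.993, 0.031], [-0.255, -0.001, -0.967]]
wrist_force: [-0.3, -1.1, 2.9]
gripper_width: 0.8
gripper_force: 30.0
[ 12.1686  30.9874 -18.1649  -5.8853 -54.9629  74.9167] 29.999702316708863
shift mm [-0.9559  0.4836  3.2327] rotvec [-0.0007 -0.0041  0.0002]
```

```bash
cat >> h.py <<'E'
def tipR(a,tx,tz,y=0,seat=None,yaw=None):
    seat=SEAT if seat is None else seat;yaw=YAW if yaw is None else yaw
    R0=coverR(yaw);Rc=coverR(yaw,a);o=np.array([seat[0],seat[1],0])+R0@np.array([tx,y,tz])/1e3+Rc@[.075,0,0]
    d=np.load('rel.npz');return o+Rc@d['p'],Rc@d['R']
def state(s,seat=None,yaw=None):
    """tilt, tip x,y,z mm in seat frame, roll-ish check"""
    seat=SEAT if seat is None else seat;yaw=YAW if yaw is None else yaw
    d=np.load('rel.npz');Rc=np.array(s['ee_rot'])@d['R'].T;o=np.array(s['tcp_pos'])-Rc@d['p'];R0=coverR(yaw)
    tip=o-Rc@[.075,0,0];q=R0.T@(tip-[seat[0],seat[1],0]);Rr=R0.T@Rc
    print('tilt %.2f yaw %.2f roll %.2f tip %s F %s t %.2f'%(np.degrees(np.arcsin(Rr[2,0])),np.degrees(np.arctan2(Rr[1,0],Rr[0,0])),np.degrees(np.arcsin(Rr[2,1])),np.round(q*1e3,1),np.round(R0.T@s['wrist_force'],1),s['time_s']))
E
python3 - <<'E'
from station import r
from h import *
s=r.sense();Rc=coverR(-6.9);R=Ro.from_matrix(np.array(s['ee_rot'])).as_matrix()
p=Rc.T@(np.array(s['tcp_pos'])-[.5006,-.0298,0]);print(p);p[1]=0
np.savez('rel.npz',p=p,R=Rc.T@R);state(s)
plan(s,*tipR(0,tx=0,tz=150))
print(Rc.T@R)
p,R=tipR(32,-35,75);print(p);plan(s,p,R)
E
```

```text
[0.0149 0.0005 0.0861]
tilt 0.00 yaw 0.00 roll -0.00 tip [-87.2 183.5  -0. ] F [-0.1 -1.2  2.9] t 10.80
shift mm [  46.0341  183.4306 -167.4005] rotvec [0. 0. 0.]
[[ 0.967   0.     -0.2548]
 [ 0.0002 -1.      0.0007]
 [-0.2548 -0.0008 -0.967 ]]
[ 0.4864 -0.2125  0.1957]
shift mm [ -34.8681  183.4583 -104.2751] rotvec [-0.0001  0.5585 -0.0004]
```

```bash
python3 -m pendant '[[[-10,0,-40],[0,0,0]],[[-22,0,-86],[0,0,0]],[[-34,0,-130],[0,0.05,0]],[[-35,50,-126],[0,0.15,0]],[[-35,95,-122],[0,0.28,0]],[[-35,140,-115],[0,0.42,0]],[[-35,183.5,-104],[0,0.5585,0]],[[-35,183.5,-104],[0,0.5585,0]],[[-35,183.5,-104],[0,0.5585,0]],[[-35,183.5,-104],[0,0.5585,0]]]'; python3 - <<'E'
from station import r
from h import *
import pickle
d={n:r.capture(n) for n in ('side','scene','wrist')}
pickle.dump(d,open('cap5.pkl','wb'))
s=r.sense();state(s);print(s['joints'])
plan(s,*tipR(32,-50,33))
a=cv2.resize(cv2.cvtColor(d['side']['frame'],4)[140:290,150:310],None,fx=5,fy=4.0,interpolation=2)
a=cv2.resize(cv2.cvtColor(d['side']['frame'],4)[145:290,150:340],None,fx=4,fy=4,interpolation=2)
cv2.imwrite('pics/e.png',a)
E
```

```text
time_s: 11.8
tcp_pos: [0.4866, -0.2121, 0.1953]
ee_rot: [[0.948, -0.12, 0.294], [-0.115, -0.993, -0.035], [0.296, -0.001, -0.955]]
wrist_force: [0.3, 0.2, -2.5]
gripper_width: 0.802
gripper_force: 30.0
tilt 32.00 yaw 0.06 roll 0.02 tip [-34.4   1.   74.6] F [-0.2  0.1 -2.4] t 11.95
[ -5.8525  13.1824 -30.2708   0.4666 -29.3112  88.6716]
shift mm [-27.1993   1.0589  35.1302] rotvec [-0.0007 -0.      0.0011]
```

View pics/e.png

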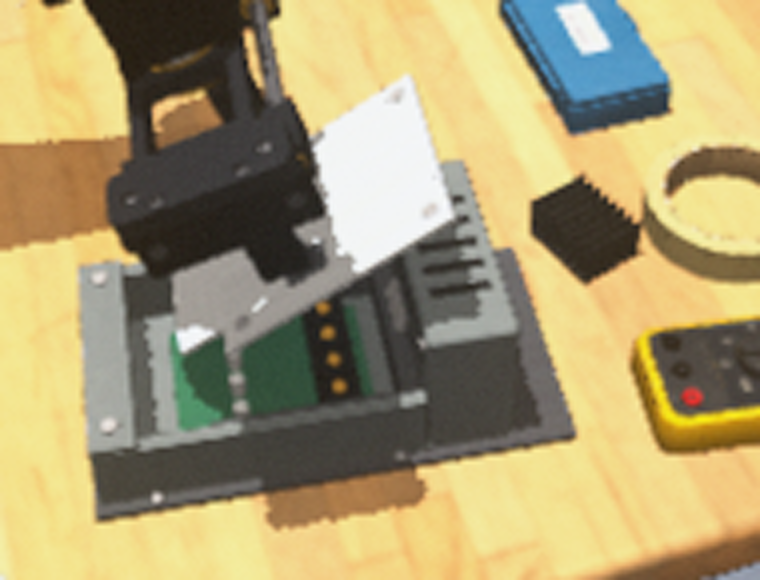

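The side view shows the plate tilted over the bay, with back corners at crop (453,215) and (408,75), the -y shoulder at (230,350) and the tongue corner at (178,353). I'll compare these with the pose I expect.

```bash
python3 - <<'E'
from h import *
import pickle
d=pickle.load(open('cap5.pkl','rb'));c=d['side']
rel=np.load('rel.npz');
R=np.array([[0.948,-0.12,0.294],[-0.115,-0.993,-0.035],[0.296,-0.001,-0.955]]);T=np.array([.4866,-.2121,.1953])
Rc=R@rel['R'].T;o=T-Rc@rel['p']
for n,l,uv in (('B-',(.075,-.05,.005),(453,215)),('B+',(.075,.05,.005),(408,75)),('Sh-',(-.05,-.05,.005),(230,350)),('T-',(-.075,-.035,.005),(178,353))):
    u,v=proj(c,o+Rc@np.array(l));print(n,((u-150)*4,(v-145)*4),uv)
R0=coverR(YAW)
for n,l in (('lip+',(-.062,.053,.0485-.036)),('lip-',(-.062,-.053,.0485-.036)),('screw',(-.0755,-.048,.0125)),('modface-',(.077,-.058,.05)),('modface+',(.077,.058,.05)),('wall-end',(.077,-.053,.008))):
    u,v=proj(c,SEAT+R0@np.array(l));print(n,((u-150)*4,(v-145)*4))
E
```

```text
B- (np.float64(448.49137239215656), np.float64(212.3208421635428)) (453, 215)
B+ (np.float64(405.0207828645316), np.float64(68.85906042912643)) (408, 75)
Sh- (np.float64(221.11762154731366), np.float64(348.215871159922)) (230, 350)
T- (np.float64(175.3227582236268), np.float64(349.2952239891872)) (178, 353)
lip+ (np.float64(121.08069779587959), np.float64(266.6739844632308))
lip- (np.float64(133.88040060924118), np.float64(428.75009381910456))
screw (np.float64(104.42917753419124), np.float64(425.04435564256414))
modface- (np.float64(424.8148034062033), np.float64(338.62465213407336))
modface+ (np.float64(380.18936892636793), np.float64(170.13933457536734))
wall-end (np.float64(423.27904711909684), np.float64(387.06969651544864))
```

```bash
python3 -m pendant '[[[-9,1,12],[0,0,0]],[[-18,1,24],[0,0,0]],[[-24,1,31],[0,0,0]],[[-27,1,35],[0,0,0]],[[-27,1,35],[0,0,0]],[[-27,1,35],[0,0,0]]]'; python3 - <<'E'
from station import r
from h import *
s=r.sense();state(s);print(s['joints'][4])
for q in ((32,-70,28),(32,-80,28)): plan(s,*tipR(*q))
E
```

```text
time_s: 12.55
tcp_pos: [0.4714, -0.2115, 0.1543]
ee_rot: [[0.948, -0.12, 0.295], [-0.114, -0.993, -0.035], [0.297, -0.001, -0.955]]
wrist_force: [-0.2, -0.3, -2.0]
gripper_width: 0.802
gripper_force: 30.0
tilt 32.06 yaw 0.00 roll 0.00 tip [-49.8  -0.8  33.5] F [-0.1 -0.3 -2. ] t 12.55
-22.192743929718162
shift mm [-20.7849  -0.7898  -0.6369] rotvec [-0.0001 -0.0011  0.0001]
shift mm [-30.3326  -0.7953  -3.6104] rotvec [-0.0001 -0.0011  0.0001]
```

```bash
python3 -m pendant '[[[-5,0,0.5],[0,0,0]],[[-10,0,0.5],[0,0,0]],[[-15,-0.4,0.5],[0,0,0]],[[-18,-0.4,1],[0,0,0]],[[-20.5,-0.4,1],[0,0,0]],[[-20.5,-0.4,1],[0,0,0]],[[-20.5,-0.4,1],[0,0,0]]]'; python3 - <<'E'
from station import r
from h import *
s=r.sense();state(s);print(s['joints'][4])
for q in ((32,-74,26),(32,-80,25)): plan(s,*tipR(*q))
E
```

```text
time_s: 13.25
tcp_pos: [0.4517, -0.2088, 0.1469]
ee_rot: [[0.948, -0.12, 0.294], [-0.115, -0.993, -0.035], [0.297, -0.001, -0.955]]
wrist_force: [-0.5, 0.4, -2.7]
gripper_width: 0.799
gripper_force: 30.0
tilt 32.01 yaw -0.04 roll 0.01 tip [-69.8  -0.5  26.1] F [-0.5  0.4 -2.7] t 13.25
-20.127420551532246
shift mm [-4.0087 -0.5499 -1.0932] rotvec [-0.     -0.0002 -0.0005]
shift mm [-10.0353  -0.5487  -1.9174] rotvec [-0.     -0.0002 -0.0005]
```

```bash
python3 -m pendant '[[[-1.5,-0.4,-0.4],[0,0,0]],[[-3,-0.4,-0.8],[0,0,0]],[[-4,-0.4,-1.1],[0,0,0]],[[-5,-0.4,-1.4],[0,0,0]],[[-5,-0.4,-1.4],[0,0,0]]]'; python3 - <<'E'
from station import r
from h import *
s=r.sense();state(s)
E
python3 -m pendant '[[[-1,0,-0.3],[0,0,0]],[[-1.5,0,-0.4],[0,0,0]],[[-2,0,-0.5],[0,0,0]],[[-2,0,-0.5],[0,0,0]]]'; python3 - <<'E'
from station import r
from h import *
s=r.sense();state(s)
E
```

```text
time_s: 13.75
tcp_pos: [0.4464, -0.2078, 0.1467]
ee_rot: [[0.948, -0.12, 0.294], [-0.115, -0.993, -0.035], [0.296, -0.001, -0.955]]
wrist_force: [-0.1, 0.1, -0.7]
gripper_width: 0.804
gripper_force: 30.0
tilt 32.00 yaw -0.04 roll 0.01 tip [-75.2  -0.1  26. ] F [-0.1  0.1 -0.7] t 13.75
time_s: 14.15
tcp_pos: [0.4455, -0.2076, 0.1471]
ee_rot: [[0.947, -0.12, 0.297], [-0.115, -0.993, -0.035], [0.299, -0.001, -0.954]]
wrist_force: [2.4, 0.2, -2.4]
gripper_width: 0.802
gripper_force: 30.0
tilt 32.15 yaw -0.01 roll 0.00 tip [-75.9  -0.1  26.3] F [ 2.4  0.5 -2.4] t 14.15
```

```bash
sed -i 's/^SEAT=.*/SEAT=np.array([.4907,-.2130,.036])+coverR(-6.9)@[-.0015,0,0];YAW=-6.9/' h.py; python3 - <<'E'
from station import r
from h import *
s=r.sense();state(s)
for q in ((32,-72.8,26),(24,-73.5,29.5),(16,-74,32.5),(11,-74.3,34)): print(q);plan(s,*tipR(*q))
E
```

```text
tilt 32.15 yaw -0.01 roll 0.00 tip [-74.4  -0.1  26.3] F [ 2.4  0.5 -2.4] t 14.15
(32, -72.8, 26)
shift mm [ 1.6842 -0.1     0.9224] rotvec [-0.     -0.0027 -0.0001]
(24, -73.5, 29.5)
shift mm [16.1856 -0.0935  7.4947] rotvec [-0.     -0.1423 -0.    ]
(16, -74, 32.5)
shift mm [29.1824 -0.0853 16.471 ] rotvec [ 0.     -0.2819  0.0001]
(11, -74.3, 34)
shift mm [36.3099 -0.0794 23.2886] rotvec [ 0.     -0.3692  0.0001]
```

```bash
python3 -m pendant '[[[1.7,0,0.9],[0,0,0]],[[5.5,0,2.3],[0,-0.035,0]],[[9,0,4],[0,-0.07,0]],[[12.7,0,5.7],[0,-0.106,0]],[[16.2,0,7.5],[0,-0.142,0]],[[19.6,0,9.6],[0,-0.177,0]],[[22.8,0,11.9],[0,-0.212,0]],[[26.1,0,14.1],[0,-0.247,0]],[[29.2,0,16.5],[0,-0.282,0]],[[29.2,0,16.5],[0,-0.282,0]]]'; python3 - <<'E'
from station import r
from h import *
s=r.sense();state(s)
for q in ((16,-74,32.5),(12,-74.3,34),(9,-74.5,35),(7.5,-74.7,35.2)): print(q);plan(s,*tipR(*q))
E
```

```text
time_s: 15.15
tcp_pos: [0.4772, -0.2115, 0.1386]
ee_rot: [[0.993, -0.12, 0.017], [-0.12, -0.993, -0.001], [0.017, -0.001, -1.0]]
wrist_force: [0.4, -0.6, -1.0]
gripper_width: 0.802
gripper_force: 30.0
tilt 15.72 yaw -0.04 roll 0.02 tip [-75.3  -0.   31.3] F [ 0.5 -0.5 -1. ] t 15.15
(16, -74, 32.5)
shift mm [ 0.7866 -0.0957 -1.495 ] rotvec [-0.0003  0.0048 -0.0006]
(12, -74.3, 34)
shift mm [ 7.7861 -0.0948  1.7599] rotvec [-0.0003 -0.065  -0.0005]
(9, -74.5, 35)
shift mm [12.831  -0.0936  4.6532] rotvec [-0.0003 -0.1174 -0.0005]
(7.5, -74.7, 35.2)
shift mm [15.1702 -0.0926  6.4994] rotvec [-0.0003 -0.1435 -0.0005]
```

```bash
python3 -m pendant '[[[2.5,0,-0.4],[0,-0.016,0]],[[5,0,0.5],[0,-0.04,0]],[[7.8,0,1.7],[0,-0.065,0]],[[10.3,0,3.2],[0,-0.091,0]],[[12.8,0,4.6],[0,-0.117,0]],[[15,0,6.4],[0,-0.143,0]],[[15,0,6.4],[0,-0.143,0]]]'; python3 - <<'E'
from station import r
from h import *
s=r.sense();state(s)
for q in ((7.5,-74.7,35.2),(5,-75,35.8),(3,-75,36)): print(q);plan(s,*tipR(*q))
E
```

```text
time_s: 15.85
tcp_pos: [0.4919, -0.2133, 0.1328]
ee_rot: [[0.985, -0.12, -0.125], [-0.119, -0.993, 0.016], [-0.126, -0.001, -0.992]]
wrist_force: [0.1, 0.3, -1.9]
gripper_width: 0.801
gripper_force: 30.0
tilt 7.55 yaw -0.03 roll 0.01 tip [-75.1  -0.1  35.5] F [ 0.   0.3 -1.9] t 15.85
(7.5, -74.7, 35.2)
shift mm [ 0.5383 -0.14    0.34  ] rotvec [-0.0003 -0.0008 -0.0005]
(5, -75, 35.8)
shift mm [ 4.7343 -0.1385  2.7237] rotvec [-0.0003 -0.0445 -0.0004]
(3, -75, 36)
shift mm [ 8.2693 -0.1369  5.0201] rotvec [-0.0003 -0.0794 -0.0004]
```

```bash
python3 -m pendant '[[[1.2,0,0.7],[0,-0.011,0]],[[2.4,0,1.4],[0,-0.022,0]],[[3.6,0,2.1],[0,-0.033,0]],[[4.7,0,2.7],[0,-0.0445,0]],[[4.7,0,2.7],[0,-0.0445,0]]]'; python3 - <<'E'
from station import r
from h import *
import pickle
s=r.sense();state(s)
d={n:r.capture(n) for n in ('side','scene','wrist')};pickle.dump(d,open('cap6.pkl','wb'))
plan(s,*tipR(3,-75,36))
a=cv2.resize(cv2.cvtColor(d['side']['frame'],4)[180:280,150:310],None,fx=2.5,fy=2.5,interpolation=2)
b=cv2.resize(cv2.cvtColor(d['wrist']['frame'],4),(400,300),interpolation=2)
b=np.vstack([b,np.zeros((0,400,3),np.uint8)]);a=cv2.copyMakeBorder(a,0,50,0,0,0)
cv2.imwrite('pics/f.png',np.hstack([a,b]))
E
```

```text
time_s: 16.35
tcp_pos: [0.4963, -0.2139, 0.1301]
ee_rot: [[0.979, -0.12, -0.168], [-0.118, -0.993, 0.021], [-0.169, -0.001, -0.986]]
wrist_force: [-1.7, -0.6, 0.3]
gripper_width: 0.801
gripper_force: 30.0
tilt 5.04 yaw -0.01 roll -0.00 tip [-74.9  -0.2  36.4] F [-1.6 -0.8  0.3] t 16.35
shift mm [ 3.7    -0.1912  2.8151] rotvec [ 0.     -0.0356 -0.0001]
```

View pics/f.png

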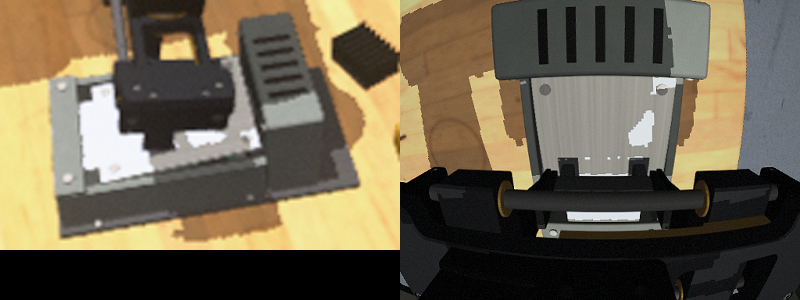

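The plate lies centred between the side walls, tongue under the lip (side half around (80,120)), back edge against the catch at the rear face (wrist half around (600,78)). Now I'll release, retreat and press near the back edge.

```bash
python3 -m pendant '[[[0,0,0],[0,0,0]],[[0,0,0],[0,0,0]],[[0,0,0],[0,0,0]],[[0,0,0],[0,0,0]],[[0,0,-25],[0,0,0]],[[0,0,-60],[0,0,0]],[[0,0,-60],[0,0,0]]]' 1; python3 - <<'E'
from station import r
from h import *
s=r.sense();R0=coverR(YAW)
z=np.array([0,0,-1.]);y=np.array([0,-1,0.]);x=np.cross(y,z);R=R0@np.c_[x,y,z]
for zt in (.090,.060,.050):
    p=SEAT*[1,1,0]+R0@[.054,0,0]+[0,0,zt+.07];print(zt,p);plan(s,p,R)
print(s['wrist_force'])
E
```

```text
time_s: 17.2
tcp_pos: [0.5094, -0.2159, 0.1937]
ee_rot: [[0.98, -0.119, -0.157], [-0.117, -0.993, 0.018], [-0.158, 0.001, -0.987]]
wrist_force: [-0.7, -0.8, 0.6]
gripper_width: 1.001
gripper_force: 0.0
0.09 [ 0.5428 -0.2193  0.16  ]
shift mm [38.4524 -0.574  28.0145] rotvec [0.0009 0.1584 0.0012]
0.06 [ 0.5428 -0.2193  0.13  ]
shift mm [43.1858 -0.5993 57.6387] rotvec [0.0009 0.1584 0.0012]
0.05 [ 0.5428 -0.2193  0.12  ]
shift mm [44.7636 -0.6077 67.5135] rotvec [0.0009 0.1584 0.0012]
[-0.7288 -0.7539  0.6428]
```

```bash
python3 -m pendant '[[[36,0,0],[0,0.15,0]],[[38,0,0],[0,0.158,0]],[[38,0,0],[0,0.158,0]],[[38,0,0],[0,0.158,0]],[[38,0,10],[0,0.158,0]],[[38.5,0,20],[0,0.158,0]],[[38.5,0,28],[0,0.158,0]],[[38.5,0,28],[0,0.158,0]],[[38.5,0,28],[0,0.158,0]],[[38.5,0,28],[0,0.158,0]]]' 0; python3 - <<'E'
from station import r
from h import *
import pickle
d={n:r.capture(n) for n in ('side','scene','wrist')};pickle.dump(d,open('cap7.pkl','wb'))
s=r.sense();R0=coverR(YAW)
z=np.array([0,0,-1.]);y=np.array([0,-1,0.]);x=np.cross(y,z);R=R0@np.c_[x,y,z]
for zt in (.060,.050):
    p=SEAT*[1,1,0]+R0@[.054,0,0]+[0,0,zt+.07];plan(s,p,R)
print(s['wrist_force'],R0.T@(s['tcp_pos']-SEAT),s['gripper_width'])
E
```

```text
time_s: 18.2
tcp_pos: [0.5395, -0.2191, 0.1553]
ee_rot: [[0.993, -0.12, -0.01], [-0.12, -0.993, 0.002], [-0.01, -0.001, -1.0]]
wrist_force: [1.0, 0.5, 0.9]
gripper_width: 0.171
gripper_force: 0.0
shift mm [ 3.6012 -0.1487 25.4309] rotvec [-0.0008  0.01   -0.0001]
shift mm [ 3.7015 -0.1404 35.4304] rotvec [-0.0008  0.01   -0.0001]
[ 0.2434  0.1536 -0.0606] [ 0.0507 -0.0002  0.1195] 0.05013377113010381
```

```bash
python3 -m pendant '[[[2,0,8],[0,0.01,0]],[[3,0,18],[0,0.01,0]],[[3,0,26],[0,0.01,0]],[[3,0,28],[0,0.01,0]],[[3,0,30],[0,0.01,0]],[[3,0,32],[0,0.01,0]]]'; python3 - <<'E'
from station import r
from h import *
s=r.sense();print(s['wrist_force'],coverR(YAW).T@(s['tcp_pos']-SEAT)*1e3+[0,0,36-70])
E
```

```text
time_s: 18.95
tcp_pos: [0.542, -0.2194, 0.1229]
ee_rot: [[0.993, -0.12, -0.001], [-0.12, -0.993, 0.001], [-0.001, -0.001, -1.0]]
wrist_force: [0.1, -0.5, 0.0]
gripper_width: 0.006
gripper_force: 0.0
[ 0.0593 -0.5158  0.0388] [53.2168 -0.1881 52.9243]
```

```bash
for i in 1; do python3 -m pendant '[[[0,0,1],[0,0,0]],[[0,0,2],[0,0,0]],[[0,0,3],[0,0,0]],[[0,0,4],[0,0,0]],[[0,0,4],[0,0,0]]]' | grep -E 'force|tcp'; done; python3 -m pendant '[[[0,0,1],[0,0,0]],[[0,0,2],[0,0,0]],[[0,0,3],[0,0,0]],[[0,0,3],[0,0,0]]]' | grep -E 'force|tcp'
```

```text
tcp_pos: [0.5423, -0.2194, 0.1197]
wrist_force: [-0.2, 0.2, 4.7]
gripper_force: 2.6
tcp_pos: [0.5426, -0.2194, 0.1162]
wrist_force: [1.4, -0.1, 3.0]
gripper_force: 1.3
```

```bash
python3 -m pendant '[[[0,0,1],[0,0,0]],[[0,0,2],[0,0,0]],[[0,0,3],[0,0,0]],[[0,0,3],[0,0,0]]]' | grep -E 'force|tcp'; python3 -m pendant '[[[0,0,0.7],[0,0,0]],[[0,0,1.4],[0,0,0]],[[0,0,2],[0,0,0]],[[0,0,2],[0,0,0]]]' | grep -E 'force|tcp'
```

```text
tcp_pos: [0.5404, -0.2191, 0.1118]
wrist_force: [-0.2, 0.3, -0.3]
gripper_force: 0.0
tcp_pos: [0.5412, -0.2192, 0.1112]
wrist_force: [-2.8, 1.1, 4.1]
gripper_force: 1.9
```

```bash
python3 -m pendant '[[[0,0,0.7],[0,0,0]],[[0,0,1.2],[0,0,0]],[[0,0,1.2],[0,0,0]],[[0,0,1.2],[0,0,0]]]' | grep -E 'force|tcp'; python3 -m pendant '[[[0,0,-5],[0,0,0]],[[0,0,-35],[0,0,0]],[[0,0,-80],[0,0,0]],[[0,0,-110],[0,0,0]],[[-50,0,-130],[0,0,0]],[[-90,0,-130],[0,0,0]],[[-90,0,-130],[0,0,0]]]'|grep -E 'force|tcp|time'
python3 - <<'E'
from station import r
from h import *
import pickle
d={n:r.capture(n) for n in ('side','scene','wrist')};pickle.dump(d,open('cap8.pkl','wb'))
a=cv2.resize(cv2.cvtColor(d['side']['frame'],4)[180:280,160:300],(400,286),interpolation=2)
b=cv2.resize(cv2.cvtColor(d['scene']['frame'],4)[140:250,250:404],(400,286),interpolation=2)
w=cv2.resize(cv2.cvtColor(d['wrist']['frame'],4)[20:180,150:370],(400,291),interpolation=2)
cv2.imwrite('pics/g.png',np.vstack([np.hstack([a,b]),np.hstack([w,np.zeros_like(w)])]))
# predicted seated back corners vs side/scene
R0=coverR(YAW)
for n in ('side','scene','wrist'):
    for l in ((.075,-.05,.005),(.075,.05,.005),(-.061,-.05,.005),(-.061,.05,.005)): print(n,l,proj(d[n],SEAT+R0@np.array(l),n=='wrist'))
E
```

```text
tcp_pos: [0.5412, -0.2192, 0.1111]
wrist_force: [-5.2, 2.8, 9.8]
gripper_force: 5.1
time_s: 21.75
tcp_pos: [0.4476, -0.2079, 0.2401]
wrist_force: [0.8, 0.0, -0.4]
gripper_force: 0.0
side (0.075, -0.05, 0.005) (np.float64(253.76656169668684), np.float64(241.82897916335259))
side (0.075, 0.05, 0.005) (np.float64(244.64999767551006), np.float64(205.530486158851))
side (-0.061, -0.05, 0.005) (np.float64(183.6407073026392), np.float64(253.3788422644353))
side (-0.061, 0.05, 0.005) (np.float64(180.61743669517472), np.float64(215.18388051784544))
scene (0.075, -0.05, 0.005) (np.float64(309.38540523875497), np.float64(169.11699688031112))
scene (0.075, 0.05, 0.005) (np.float64(278.7390945729084), np.float64(188.13503271428874))
scene (-0.061, -0.05, 0.005) (np.float64(349.3143483710008), np.float64(204.2381740509666))
scene (-0.061, 0.05, 0.005) (np.float64(318.0301022969439), np.float64(226.4776181227621))
wrist (0.075, -0.05, 0.005) (np.float64(310.14697750343896), np.float64(69.46883720260563))
wrist (0.075, 0.05, 0.005) (np.float64(207.70406226223213), np.float64(69.57783895260093))
wrist (-0.061, -0.05, 0.005) (np.float64(306.9407811282215), np.float64(203.07456680803807))
wrist (-0.061, 0.05, 0.005) (np.float64(211.02397520696564), np.float64(203.02427194281688))
```

View pics/g.png

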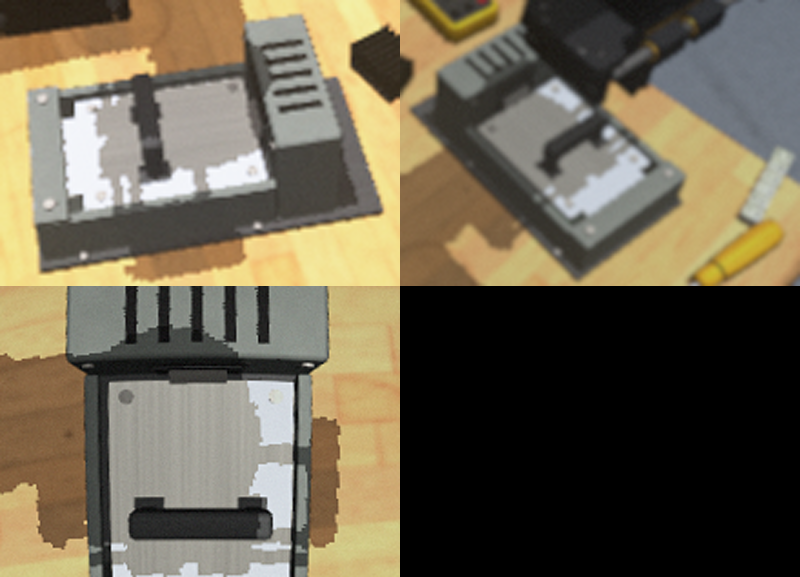

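The cover lies flush. The tongue runs under the lip (side quarter, around (62,150)), and the catch nose shows over the back edge (wrist quarter, (170–228, 375)). Nothing touches the robot.

```bash
python3 - <<'E'
from station import r
print(r.finish_job())
E
```

```text
the job is handed in; nothing more can be done
None
```

The cover is in the bay, hooked under the front lip and lying flush, with the spring catch snapped over its back edge; I handed the job in at about 22 s, with no force reading between moves above about 12 N.

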